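Show the slide in the bar-topped holder to the inspection camera

TASK

Pull the slide holder with the bar-shaped top out of the white slide stand and hold it up in front of the inspection camera: grip on top, its glass slide centred on the lens, 10 cm in front of it and square to the camera's line of sight (the camera looks somewhat downward, so lean the slide to match). Finish while still holding it there, still and in the air; do not put it down or let go. Leave the two round-topped holders in the stand, do not touch the camera, and do not disturb the specimen jar, the white vial and the small cardboard box on the bench nearby.

Things in the scene. Friction and masses are not known exactly. Their poses are not given: they have to be found in the camera images.
- bar_holder: slide holder to show, 30 g: thin upright black frame with a glass slide (4 mm along its x, 32 along y, z = 0 to 80 mm), topped by a solid black grip bar (14 mm along x, 42 along y, z = 80 to 106). Origin: centre of the lower edge; z up to the grip, x square to the glass; both faces alike. Starts upright in one of the stand's slots, lowest 35 mm in it, 1 mm play all round
- slide_centre (a point): the centre of the glass slide of the bar-topped holder (where the stained specimen is), 40 mm above the holder's lower edge; axes as the holder's
- bar_grip (a point): a point inside the grip bar of the bar-topped holder, 98 mm above the holder's lower edge (8 mm below the bar's top); axes as the holder's
- knob_holder_a: another slide holder in the stand, the same frame but topped by a round black knob (24 mm diameter, z = 80 to 106 mm); to be left in its slot. Origin: centre of the lower edge
- knob_holder_b: a second round-topped slide holder like knob_holder_a; to be left in its slot. Origin: centre of the lower edge
- rack: the slide stand: fixed white block 220 mm (x) by 70 (y) by 45 high with three slots across it at x = -70, 0 and 70 mm, 35 mm deep; the holders stand in them, lower edge 10 mm above the bench, their x along the stand's x. Origin: centre of its underside
- camera: inspection camera, fixed: grey foot 130 x 110 x 16 mm, steel column of 18 mm diameter, 271 high; white head (50 mm cube) with black lens barrel (43 mm diameter, lens 54 mm from the head's pivot). Pivot straight above the origin, 180 to 230 mm up; head tilted 0.22 to 0.45 rad down. Origin: underside of the foot; it looks along the foot's -x and down; the column is at x = +48 mm
- focus (a point): the point in the air where the slide's centre is wanted: on the camera's line of sight, 100 mm in front of the lens. Its x axis points along the line of sight to the lens, y is level, z is the camera's up direction
- jar: a clear specimen jar with a white cap, 42 mm diameter, 52 mm high, standing on the bench; origin at the centre of its underside
- vial_a: a small white plastic vial, 28 mm diameter, 55 mm high, standing alone on the bench on the camera's side; origin at the centre of its underside
- slide_box: a small closed cardboard box, 85 x 55 x 30 mm, lying on the bench; origin at the centre of its underside
Mind the look-alikes: they are no part of the job. What is shaped like the bar_holder but green or yellow is not meant.

How it is judged:
By the outcome, as a careful person would: the job done as asked, in the order asked, and still so for the second after the job is handed in, while the arm keeps its last pose, push and grip.
It also fails if it takes over 40 s, if anything falls off the work surface, if the arm or the gripper's body presses on something with over 40 N, if the wrist force passes 120 N, or if a joint passes its speed limit or range.

ROBOT

A 6-joint arm with a two-finger parallel gripper is mounted at the origin on the work surface. World frame = base frame: x ahead of the robot, y to its left, z up, the work surface at z = 0. Lengths are in m, angles in rad, forces in N, time in s.
With the tool pointing down it reaches from about 0.275 to 0.975 m from the base axis. Payload 8.4 kg.
Tool frame: the origin (TCP) lies midway between the tips of the shut fingers; the grasp point (between the pads) lies 19 mm behind it; z points along the fingers, y is the line along which they close (so a half turn about z gives the same grasp; the last joint's range is limited). The gripper opens to 92 mm and grips with 3 to 60 N. Pads are 20 mm wide; open, the fingers measure 128 mm over their backs; the gripper's body (75 mm by 189 mm) begins 69 mm behind the grasp point.
Start: joints at [-1.272, 0.353, 1.633, -0, 1.155, -0.002], TCP at [0.185, -0.597, 0.215] pointing down, gripper open.
Joint ranges: [-2.63, 2.63], [-0.92, 2.1], [0.06, 2.66], [-1.3, 4.44], [0, 2.69], [-3.02, 3.02]. Speed limits (rad/s): [2.22, 2.22, 2.79, 3.14, 3.14, 3.14].

INTERFACE

Orientations are given as a unit quaternion [x, y, z, w].
In Python, from bench import env gives the robot as it stands. The module is installed in compiled form; this text tells all that it offers.
- The arm moves only by the tool send_rows, never from a script. Its argument "deltas" is a list of rows, each an object with "offset": the shift along the world's x, y, z in cm, a list of three; "angular": the turn, a rotation vector about the world's x, y, z in degrees, a list of three; "fingers": the closure, from 0 (fully open) to 1 (shut). In form: [{"offset": [tx, ty, tz], "angular": [rx, ry, rz], "fingers": fingers}, ...]. A call has 1 to 20 rows; each row is the pose to reach, as a shift and turn from the pose commanded when the call began; what a row does not reach only later rows make up. A row lasts 1/12 s, in which the tool goes at most 41.7 mm and 7.16 degrees, less where a joint would pass 70% of its speed; a pose out of reach is approached as far as the arm can. A call with a gripper value outside its range is refused whole. The fingers move at their own pace and stop on an object; the grip force is fixed at half the most. Time passes only in rows, so rows that repeat a pose let the fingers close. It gives the time, the measured TCP pose, the force, the opening and the grip force at its end, in the units of the state.
- env.read_state(): the state, without advancing time (a new reading comes with each control period).
- env.snapshot(name): name is "scene" or "top" or "wrist"; returns the picture (480x640x3 uint8, red, green, blue); there is no depth.
- env.camera_info(name): a dict with "fx", "fy", "cx", "cy" (pixels), "R" (3x3) and "t" (3): a world point X has camera coordinates R X + t. Camera axes: x right, y down, z forward; pixel columns grow to the right and rows downward; lengths in m; the calibration is good to about 2 mm. A picture is of the moment at which its call begins: read the wrist's pose just before it. camera_info takes no time and is no camera call; for the wrist camera it gives the pose at the moment of the call.
- env.finish_job(): hands the job in; it is judged then, once.
The state is a dict: "clock": time; "qpos": joint angles; "dq": joint speeds; "tau": joint torques, N m; "tcp_pos": TCP position; "eef_rot": TCP orientation; "force": force on the tool from outside, world axes, zero at the start; "moment": the same for the moment, N m; "grip_width": opening from 0.0 (shut) to 1.0 (fully open); "gripper_force": force on a finger pad.
Only numpy, scipy, OpenCV 4.12 (cv2) and the standard library are available. Lean on these libraries where they do the work, as an engineer would, in place of code of your own. Each camera call takes 0.05 s, during which the arm holds its last target. There are 200 camera calls.

## Working session

There is one attempt and no reset: what is moved stays moved. The work goes in short steps, Python scripts to look and compute and a tool call to move; the robot and the scene stay as the last step left them, time stands still between calls to the robot, and variables do not carry over. Pictures are saved under pics/ and viewed, at most 10 in all, crops included, and the job is handed in when it is done.

Besides the shell and the picture viewer there is one more tool, called as name(argument=value, ...) on one line, values as JSON. send_rows: Moves the arm, as the interface text tells. Its arguments: {"type":"object","properties":{"deltas":{"type":"array"}},"required":["deltas"]}

```bash
mkdir -p pics; python3 - <<'E'
from bench import env
import cv2,numpy as np
np.set_printoptions(precision=4,suppress=True)
ims=[]
for n in("scene","top"):
    im=env.snapshot(n)[:,:,::-1]; cv2.imwrite(f"pics/{n}0.png",im)
    c=env.camera_info(n); print(n,c["fx"],c["cx"],c["cy"],c["R"],c["t"], -np.array(c["R"]).T@c["t"])
print(env.read_state())
E
```

```text
scene 612.227051778501 320.46182476517896 250.51486147662894 [[ 0.1993  0.9799 -0.0089]
 [ 0.5283 -0.1151 -0.8412]
 [-0.8253  0.1629 -0.5406]] [-0.0715 -0.1833  1.5198] [ 1.3654 -0.1987  0.6667]
top 483.93656373032485 322.06350735498876 238.25725534716545 [[ 0.0022 -0.9999  0.0106]
 [-0.9915 -0.0036 -0.1299]
 [ 0.1299 -0.0102 -0.9915]] [-0.0331  0.5476  0.9748] [ 0.4164 -0.0212  1.038 ]
{'clock': 0.1, 'qpos': array([-1.2724,  0.3536,  1.634 ,  0.    ,  1.1552, -0.0024]), 'dq': array([-0.001 ,  0.0007, -0.0022,  0.0017, -0.002 , -0.0001]), 'tau': array([  0.0007, -59.4904, -33.4932,   0.0699,   0.0184,  -0.    ]), 'tcp_pos': array([ 0.185 , -0.5965,  0.214 ]), 'eef_rot': array([ 0.9887,  0.1498, -0.0001, -0.0006]), 'force': array([-0.0912,  0.3983,  0.1535]), 'moment': array([ 0.0417, -0.0261,  0.0363]), 'gripper_force': 0.0, 'grip_width': 0.9981100347759712}
```

View pics/scene0.png

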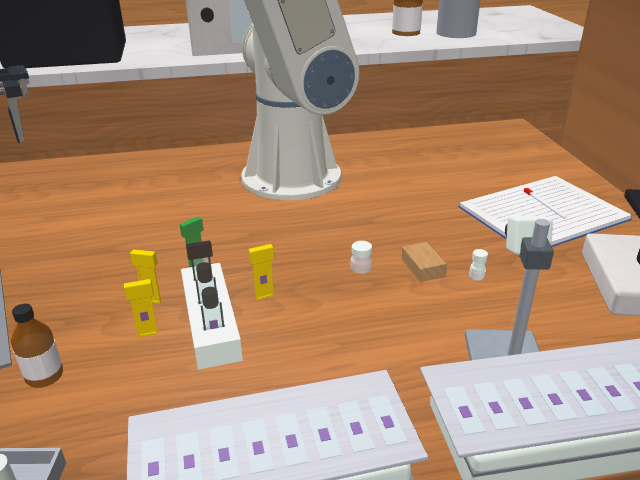

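View pics/top0.png

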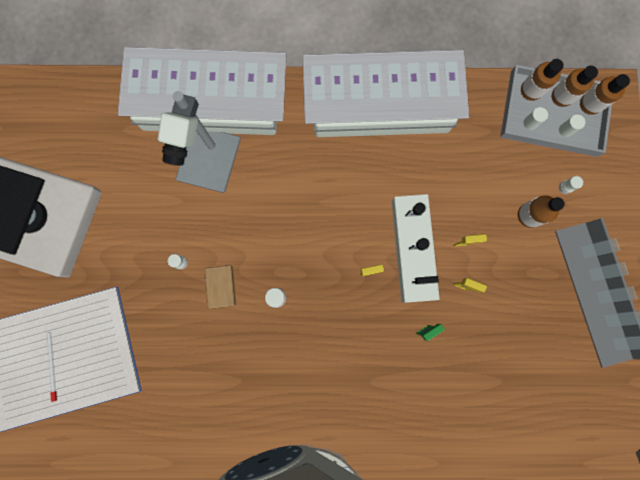

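The scene view shows the white stand at about (210,315) and the black bar at (200,250). The black knobs are at (205,272) and (210,297), and the camera head is at (530,238). In the top view the bar is at (426,280), the knobs at (419,209) and (422,244), and the lens at (174,155).

Candidates for the bar-topped holder are black (200,250), green (192,228), and yellow at (144,258), (139,290) and (262,255). Only the black one stands in the stand and has a black bar. I'll confirm it in an enlarged crop.

```bash
cat > h.py <<'E'
import numpy as np,cv2
from bench import env
np.set_printoptions(precision=4,suppress=True)
def cam(n):
    c=env.camera_info(n); K=np.array([[c["fx"],0,c["cx"]],[0,c["fy"],c["cy"]],[0,0,1]]); return K,np.array(c["R"]),np.array(c["t"])
def ray(c,p):
    K,R,t=c; d=R.T@np.linalg.solve(K,[p[0],p[1],1]); return -R.T@t,d/np.linalg.norm(d)
def plane(c,p,z):
    o,d=ray(c,p); return o+d*(z-o[2])/d[2]
def tri(obs):
    A=np.zeros((3,3));b=np.zeros(3);L=[ray(c,p) for c,p in obs]
    for o,d in L: P=np.eye(3)-np.outer(d,d);A+=P;b+=P@o
    x=np.linalg.solve(A,b);return x,[np.linalg.norm(np.cross(x-o,d)) for o,d in L]
def proj(c,X):
    K,R,t=c; q=K@(R@np.asarray(X)+t); return q[:2]/q[2]
E
python3 - <<'E'
from h import *
s=cv2.imread("pics/scene0.png");t=cv2.imread("pics/top0.png")
def cr(i,x,y,w,h): return cv2.resize(i[y:y+h,x:x+w],(400,300),interpolation=cv2.INTER_CUBIC)
cv2.imwrite("pics/c1.png",np.vstack([np.hstack([cr(s,110,205,180,135),cr(t,350,190,160,120)]),np.hstack([cr(s,440,200,200,150),cr(t,110,80,160,120)])]))
c=cam("top")
# rack top quad & foot quad
hsv=cv2.cvtColor(t,cv2.COLOR_BGR2HSV)
m=((hsv[:,:,1]<40)&(hsv[:,:,2]>180)).astype(np.uint8);m[:190]=0;m[305:]=0;m[:,:390]=0;m[:,445:]=0
m=cv2.morphologyEx(m,cv2.MORPH_CLOSE,np.ones((15,15)))
r=cv2.minAreaRect(cv2.findNonZero(m));b=cv2.boxPoints(r);print(b);P=np.array([plane(c,p,.045) for p in b]);print(P,np.linalg.norm(P-np.roll(P,1,0),axis=1),P.mean(0))
for n,p in dict(bar=(426,280),jar=(275,298),vial=(177,262),box=(220,286)).items(): print(n,plane(c,p,.1 if n=='bar' else .05))
p=hsv[170:185,195:215].reshape(-1,3);print(p.mean(0))
E
```

```text
[[394.3763 196.7624]
 [428.1386 193.3861]
 [438.703  299.0297]
 [404.9406 302.406 ]]
[[ 0.6348 -0.1828  0.045 ]
 [ 0.6423 -0.2539  0.045 ]
 [ 0.4223 -0.2697  0.045 ]
 [ 0.4153 -0.2006  0.045 ]] [0.2202 0.0715 0.2206 0.0695] [ 0.5287 -0.2267  0.045 ]
bar [ 0.4585 -0.2324  0.1   ]
jar [0.4235 0.0637 0.05  ]
vial [0.4959 0.2644 0.05  ]
box [0.4474 0.1755 0.05  ]
[ 93.9567  16.2933 139.6967]
```

View pics/c1.png

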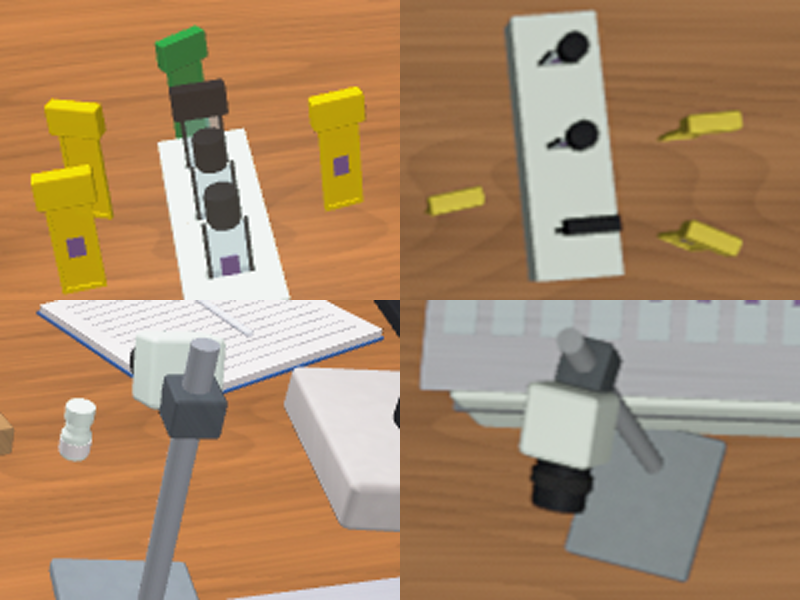

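The crop confirms it: the black-barred holder stands in the slot nearest the robot, with the black bar at scene (200,250) and top (426,280). The two black knobs are in the other slots, and the green and yellow holders stand outside the stand. Next I measure the bar and the camera, and check how the wrist camera is mounted.

```bash
python3 - <<'E'
from h import *
from scipy.spatial.transform import Rotation as Ro
s=cv2.imread("pics/scene0.png");t=cv2.imread("pics/top0.png")
ct,cs=cam("top"),cam("scene")
st=env.read_state();T=Ro.from_quat(st["eef_rot"]).as_matrix()
K,R,tt=cam("wrist");print("wrist f",K[0,0],"axes in tool",T.T@R.T,"pos in tool",T.T@(-R.T@tt-st["tcp_pos"]),"tool",T)
# bar masks (dark)
def dark(i,x0,x1,y0,y1,th=70):
    m=np.zeros(i.shape[:2],np.uint8);m[y0:y1,x0:x1]=(i[y0:y1,x0:x1].max(2)<th);return m
m=dark(t,408,445,270,290);r=cv2.minAreaRect(cv2.findNonZero(m));print("bar top",r, plane(ct,r[0],.106))
m=dark(s,180,218,238,262);n,l,q,ce=cv2.connectedComponentsWithStats(m);k=1+q[1:,4].argmax();print("bar scene",q[k],ce[k])
c0=np.array(r[0])
print("bar tri",tri([(ct,c0),(cs,ce[k])]))
# foot
F=np.array([plane(ct,p,.016) for p in [(239.2,136.8),(224.4,192),(176.4,180)]]);print("foot",F,np.linalg.norm(np.diff(F,axis=0),axis=1))
ex=F[0]-F[1];ex/=np.linalg.norm(ex);print("yaw",np.degrees(np.arctan2(ex[1],ex[0])),"ctr",(F[0]+F[2])/2)
# lens: top, scene guesses: black front
E
```

```text
wrist f 335.1676169234299 axes in tool [[-0.001  -0.9562 -0.2928]
 [ 1.     -0.0016  0.0017]
 [-0.0021 -0.2928  0.9562]] pos in tool [ 0.0829 -0.001  -0.1714] tool [[ 0.9551  0.2963 -0.0003]
 [ 0.2963 -0.9551  0.0011]
 [ 0.     -0.0012 -1.    ]]
bar top ((425.3482666015625, 279.6792907714844), (5.730138778686523, 24.99669075012207), 85.2363510131836) [ 0.4588 -0.2298  0.106 ]
bar scene [186 241  26  21 378] [198.6058 250.0026]
bar tri (array([ 0.4589, -0.2314,  0.1028]), [np.float64(0.00085996053152989), np.float64(0.0008599605315298676)])
foot [[0.7733 0.15   0.016 ]
 [0.65   0.1788 0.016 ]
 [0.6759 0.2828 0.016 ]] [0.1267 0.1073]
yaw -13.13378876770003 ctr [0.7246 0.2164 0.016 ]
```

send_rows(deltas=[{"offset": [4, 4, 0], "angular": [0, 0, 7], "fingers": 0.4}, {"offset": [8, 10, 0], "angular": [0, 0, 21], "fingers": 0.4}, {"offset": [12, 15, 0], "angular": [0, 0, 28], "fingers": 0.4}, {"offset": [16, 20, 0], "angular": [0, 0, 42], "fingers": 0.4}, {"offset": [20, 26, 0], "angular": [0, 0, 56], "fingers": 0.4}, {"offset": [24, 32, 0], "angular": [0, 0, 70], "fingers": 0.4}, {"offset": [27.4, 36.6, 0], "angular": [0, 0, 77], "fingers": 0.4}, {"offset": [27.4, 36.6, 0], "angular": [0, 0, 77], "fingers": 0.4}, {"offset": [27.4, 36.6, 0], "angular": [0, 0, 77], "fingers": 0.4}, {"offset": [27.4, 36.6, 0], "angular": [0, 0, 77], "fingers": 0.4}, {"offset": [27.4, 36.6, 0], "angular": [0, 0, 77], "fingers": 0.4}, {"offset": [27.4, 36.6, 0], "angular": [0, 0, 77], "fingers": 0.4}, {"offset": [27.4, 36.6, 0], "angular": [0, 0, 77], "fingers": 0.4}, {"offset": [27.4, 36.6, 0], "angular": [0, 0, 77], "fingers": 0.4}])

```text
clock: 1.27
tcp_pos: [0.4589, -0.231, 0.2143]
eef_rot: [0.681, 0.733, -0.0, -0.0]
force: [1.2, -0.2, -0.2]
grip_width: 0.599
gripper_force: 0.0
```

```bash
python3 - <<'E'
from h import *
st=env.read_state();print(st["clock"],st["tcp_pos"],st["eef_rot"],st["grip_width"])
c=cam("wrist");im=env.snapshot("wrist")[:,:,::-1];cv2.imwrite("pics/w1.png",im)
for X in [(.4589,-.231,.116),st["tcp_pos"]]: print(proj(c,X))
E
```

```text
1.2667 [ 0.4589 -0.231   0.2143] [ 0.6805  0.7327 -0.0003 -0.0002] 0.5986521985218523
[323.5191 242.3313]
[323.7857 294.3266]
```

View pics/w1.png

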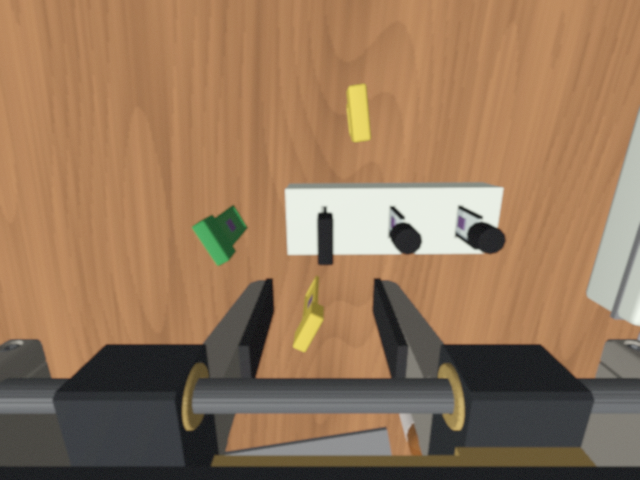

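The wrist view shows the bar's top at about (325,239) between the knobs' slots and the green holder, within 3 px of my prediction. The vertical gap between the fingers spans columns 273–375.

```bash
python3 - <<'E'
from h import *
im=cv2.imread("pics/w1.png");c=cam("wrist");ct=cam("top");cs=cam("scene")
m=np.zeros(im.shape[:2],np.uint8);m[200:270,310:340]=im[200:270,310:340].max(2)<70
n,l,q,ce=cv2.connectedComponentsWithStats(m);k=1+q[1:,4].argmax();print(q[k],ce[k])
r=cv2.minAreaRect(cv2.findNonZero((l==k).astype(np.uint8)));print(r)
w=(l==k)
for y in range(206,268,4): xs=np.where(w[y])[0]; print(y,xs.min() if len(xs) else None,xs.max() if len(xs) else None,end="; ")
lo=[];hi=[]
P=[]
for y in range(222,262,2):
    xs=np.where(w[y])[0]; P.append(plane(c,((xs.min()+xs.max()+1)/2,y),.116))
P=np.array(P);f=np.polyfit(P[:,1],P[:,0],1);print("\nx at y=-.231",np.polyval(f,-.231),"tilt deg",np.degrees(np.arctan(-f[0])))
# far end top edge and near end at z .116
for y in (213,265): print(plane(c,(325,y),.116))
print("tri",tri([(c,ce[k]),(ct,(425.35,279.7)),(cs,(198.6,250))]))
# rack
hsv=cv2.cvtColor(im,cv2.COLOR_BGR2HSV);m=((hsv[:,:,1]<40)&(hsv[:,:,2]>190)).astype(np.uint8);m[:,:270]=0;m[:,540:]=0;m[:170]=0;m[270:]=0
m=cv2.morphologyEx(m,cv2.MORPH_CLOSE,np.ones((25,25)));r=cv2.minAreaRect(cv2.findNonZero(m));b=cv2.boxPoints(r);Q=np.array([plane(c,p,.045) for p in b]);print(Q,Q.mean(0),np.linalg.norm(Q-np.roll(Q,1,0),axis=1))
E
```

```text
[319 211  13  53 656] [324.9726 238.2561]
((324.9999694824219, 237.0), (51.99999237060547, 11.999998092651367), 90.0)
206 None None; 210 None None; 214 319 330; 218 319 331; 222 319 331; 226 319 331; 230 319 331; 234 319 331; 238 319 331; 242 319 331; 246 319 331; 250 319 331; 254 319 331; 258 319 331; 262 319 331; 266 None None; 
x at y=-.231 0.4602348289923691 tilt deg 4.226030699579232
[ 0.458  -0.2064  0.116 ]
[ 0.4613 -0.2519  0.116 ]
tri (array([ 0.4594, -0.2315,  0.1032]), [np.float64(0.0006135214921729968), np.float64(0.0011344725992174624), np.float64(0.0007447123629313947)])
[[ 0.4172 -0.1992  0.045 ]
 [ 0.6365 -0.182   0.045 ]
 [ 0.6532 -0.252   0.045 ]
 [ 0.4203 -0.2703  0.045 ]] [ 0.5318 -0.2259  0.045 ] [0.0712 0.22   0.072  0.2336]
```

send_rows(deltas=[{"offset": [0.1, 0, -4], "angular": [0, 0, 0], "fingers": 0.4}, {"offset": [0.1, 0, -8], "angular": [0, 0, 0], "fingers": 0.4}, {"offset": [0.1, 0, -11], "angular": [0, 0, 0], "fingers": 0.4}, {"offset": [0.1, 0, -12.5], "angular": [0, 0, 0], "fingers": 0.4}, {"offset": [0.1, 0, -12.5], "angular": [0, 0, 0], "fingers": 0.4}, {"offset": [0.1, 0, -12.5], "angular": [0, 0, 0], "fingers": 0.4}, {"offset": [0.1, 0, -12.5], "angular": [0, 0, 0], "fingers": 0.7}, {"offset": [0.1, 0, -12.5], "angular": [0, 0, 0], "fingers": 0.8}, {"offset": [0.1, 0, -12.5], "angular": [0, 0, 0], "fingers": 1}, {"offset": [0.1, 0, -12.5], "angular": [0, 0, 0], "fingers": 1}, {"offset": [0.1, 0, -12.5], "angular": [0, 0, 0], "fingers": 1}, {"offset": [0.1, 0, -12.5], "angular": [0, 0, 0], "fingers": 1}, {"offset": [0.1, 0, -12.5], "angular": [0, 0, 0], "fingers": 1}])

```text
clock: 2.4
tcp_pos: [0.4604, -0.231, 0.0899]
eef_rot: [0.68, 0.733, 0.0, 0.0]
force: [0.3, 1.0, 2.0]
grip_width: 0.152
gripper_force: 30.0
```

The opening of 14 mm and the 30 N force fit the bar, so I lift.

send_rows(deltas=[{"offset": [0, 0, 0.7], "angular": [0, 0, 0], "fingers": 1}, {"offset": [0, 0, 1.5], "angular": [0, 0, 0], "fingers": 1}, {"offset": [0, 0, 2.5], "angular": [0, 0, 0], "fingers": 1}, {"offset": [0, 0, 4], "angular": [0, 0, 0], "fingers": 1}, {"offset": [0, 0, 6], "angular": [0, 0, 0], "fingers": 1}, {"offset": [0, 0, 9], "angular": [0, 0, 0], "fingers": 1}, {"offset": [0, 0, 12], "angular": [0, 0, 0], "fingers": 1}, {"offset": [0, 0, 15], "angular": [0, 0, 0], "fingers": 1}, {"offset": [0, 0, 18], "angular": [0, 0, 0], "fingers": 1}, {"offset": [0, 0, 20], "angular": [0, 0, 0], "fingers": 1}, {"offset": [0, 0, 20], "angular": [0, 0, 0], "fingers": 1}])

```text
clock: 3.32
tcp_pos: [0.4621, -0.2319, 0.2953]
eef_rot: [0.68, 0.733, 0.001, 0.004]
force: [0.2, -0.3, 0.5]
grip_width: 0.147
gripper_force: 30.0
```

send_rows(deltas=[{"offset": [3, 2.5, 0], "angular": [5, 0, 0], "fingers": 1}, {"offset": [6, 5, 0], "angular": [10, 0, 0], "fingers": 1}, {"offset": [9, 8, 0], "angular": [15, 0, 0], "fingers": 1}, {"offset": [12, 11, 0], "angular": [20, 0, 0], "fingers": 1}, {"offset": [15, 14, 0], "angular": [26, 0, 0], "fingers": 1}, {"offset": [18, 17, 0], "angular": [32, 0, 0], "fingers": 1}, {"offset": [21, 20, 0], "angular": [38, 0, 0], "fingers": 1}, {"offset": [23, 22, 0], "angular": [44, 0, 0], "fingers": 1}, {"offset": [23.8, 22.4, -1], "angular": [50, 0, 0], "fingers": 1}, {"offset": [23.8, 22.4, -1], "angular": [50, 0, 0], "fingers": 1}, {"offset": [23.8, 22.4, -1], "angular": [50, 0, 0], "fingers": 1}, {"offset": [23.8, 22.4, -1], "angular": [50, 0, 0], "fingers": 1}, {"offset": [23.8, 22.4, -1], "angular": [50, 0, 0], "fingers": 1}])

```text
clock: 4.4
tcp_pos: [0.6981, -0.0072, 0.2814]
eef_rot: [0.617, 0.665, 0.309, -0.286]
force: [-0.2, -0.2, -0.5]
grip_width: 0.153
gripper_force: 30.0
```

```bash
python3 - <<'E'
from h import *
import pickle
st=env.read_state();print(st["clock"],st["tcp_pos"],st["eef_rot"],st["grip_width"],st["qpos"])
c=cam("wrist");im=env.snapshot("wrist")[:,:,::-1];cv2.imwrite("pics/w2.png",im);pickle.dump((c,st),open("w2.pkl","wb"))
print(proj(c,(.7246,.2164,.2)))
E
```

```text
4.4 [ 0.6981 -0.0072  0.2814] [ 0.6168  0.6649  0.3094 -0.286 ] 0.15321116602070747 [-0.386   0.6014  1.3758  0.7874  1.5788 -0.6286]
[351.5765 142.524 ]
```

View pics/w2.png

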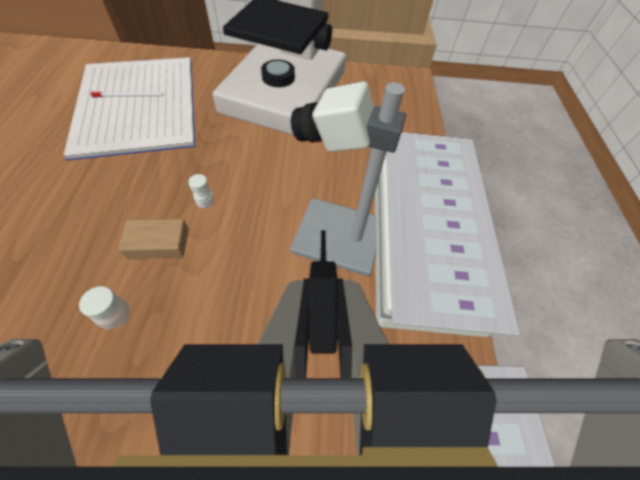

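The side view shows the camera head at (345,117), the lens barrel at (305,122), the foot at (340,235), and the holder gripped at (322,270). I take a second view from further to the front for triangulation.

send_rows(deltas=[{"offset": [-4, 0, 1], "angular": [0, 0, 0], "fingers": 1}, {"offset": [-8, 0, 2], "angular": [0, 0, 0], "fingers": 1}, {"offset": [-12, 0, 3], "angular": [0, 0, 0], "fingers": 1}, {"offset": [-16, 0, 4], "angular": [0, 0, 0], "fingers": 1}, {"offset": [-16, 0, 4], "angular": [0, 0, 0], "fingers": 1}, {"offset": [-16, 0, 4], "angular": [0, 0, 0], "fingers": 1}, {"offset": [-16, 0, 4], "angular": [0, 0, 0], "fingers": 1}])

```text
clock: 5.03
tcp_pos: [0.5388, -0.0072, 0.321]
eef_rot: [0.617, 0.665, 0.31, -0.286]
force: [0.4, -0.2, -0.3]
grip_width: 0.15
gripper_force: 30.0
```

```bash
python3 - <<'E'
from h import *
import pickle
st=env.read_state();print(st["clock"],st["tcp_pos"],st["grip_width"],abs(st["dq"]).max())
c=cam("wrist");im=env.snapshot("wrist")[:,:,::-1];cv2.imwrite("pics/w3.png",im);pickle.dump((c,st),open("w3.pkl","wb"))
p=proj(c,(.69,.22,.2));print(p)
a=cv2.imread("pics/w2.png");t=cv2.imread("pics/top0.png")
def cr(i,x,y,w,h,W,H): return cv2.resize(i[y:y+h,x:x+w],(W,H),interpolation=cv2.INTER_CUBIC)
x3=int(p[0])-65;y3=int(p[1])-55;print(x3,y3)
q=proj(c,(.7246,.2164,.016));xf=int(q[0])-65;yf=int(q[1])-50;print(xf,yf)
A=np.hstack([cr(a,285,75,100,75,400,300),cr(im,x3,y3,100,75,400,300)]);B=np.hstack([cr(a,280,190,120,90,400,300),cr(im,xf,yf,120,90,400,300)])
cv2.imwrite("pics/c2.png",np.vstack([A,B]))
E
```

```text
5.0333 [ 0.5388 -0.0072  0.321 ] 0.15032916678087524 0.03701437071573239
[447.0331 173.663 ]
382 118
362 203
```

View pics/c2.png

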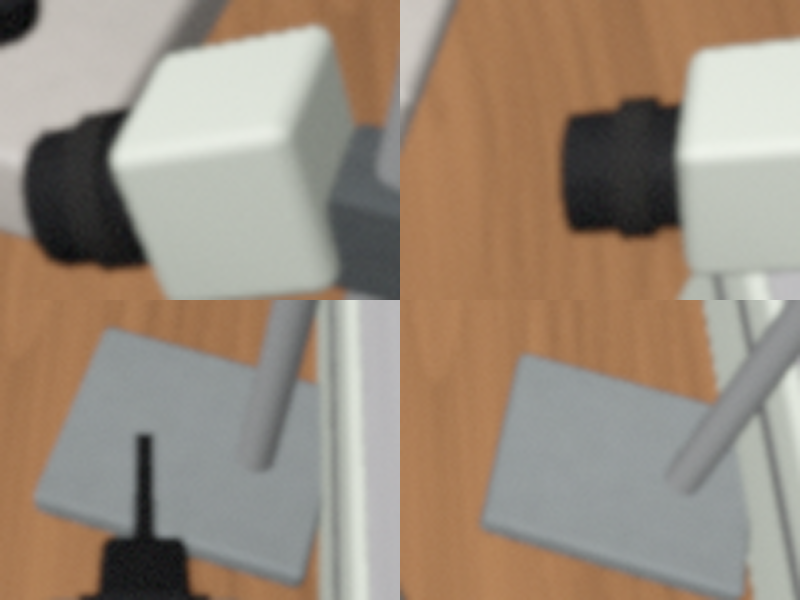

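```bash
python3 - <<'E'
from h import *
import pickle
a=cv2.imread("pics/w2.png");b=cv2.imread("pics/w3.png")
def cr(i,x,y,w,h,W,H): return cv2.resize(i[y:y+h,x:x+w],(W,H),interpolation=cv2.INTER_CUBIC)
cv2.imwrite("pics/c3.png",np.hstack([cr(a,288,74,100,100,400,400),cr(b,418,110,100,100,400,400)]))
F={"w2":[(311.5,198.4),(291.1,250),(370,273.1)],"w3":[(398.6,219.2),(386.9,270.5),(464,290.6)]}
for n in F:
    c,st=pickle.load(open(n+".pkl","rb"));P=np.array([plane(c,p,.016) for p in F[n]])
    d=P[2]-P[1];e=P[0]-P[1];print(n,P,np.linalg.norm(d),np.linalg.norm(e),"yaw",np.degrees(np.arctan2(d[1],d[0])),np.degrees(np.arctan2(e[1],e[0]))-90,"ctr",(P[0]+P[2])/2)
E
```

```text
w2 [[0.6806 0.2845 0.016 ]
 [0.6563 0.1801 0.016 ]
 [0.7765 0.1499 0.016 ]] 0.12393981636154572 0.10724104283109036 yaw -14.097452283015564 -13.125738836033179 ctr [0.7285 0.2172 0.016 ]
w3 [[0.6808 0.2847 0.016 ]
 [0.6533 0.178  0.016 ]
 [0.7761 0.1513 0.016 ]] 0.1256277381049657 0.11015653052420847 yaw -12.252771923281667 -14.436783046811996 ctr [0.7284 0.218  0.016 ]
```

View pics/c3.png

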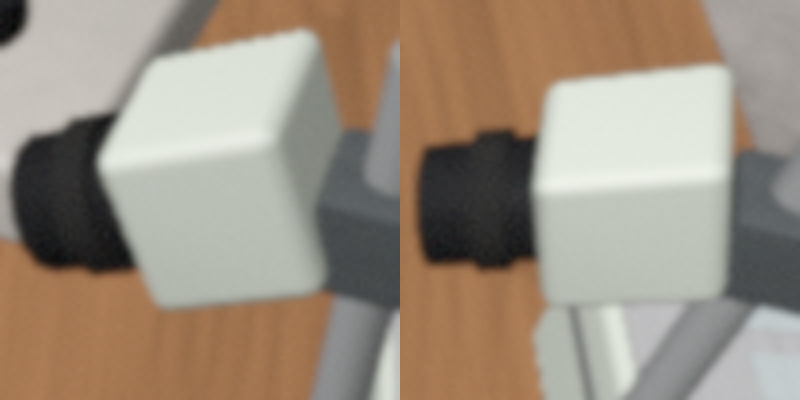

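Both enlargements show the head's visible corners and the barrel clearly. In w2 the near top edge runs (314,115)–(355,108), and in w3 (453,157)–(500,155). I triangulate these corners and the barrel front.

```bash
cat > m.py <<'E'
from h import *
import pickle
c2,_=pickle.load(open("w2.pkl","rb"));c3,_=pickle.load(open("w3.pkl","rb"))
p2=lambda x,y:(288+x/4,74+y/4)
p3=lambda x,y:(418+x/4,110+y/4)
V={"A":((105,163),(138,188)),"B":((272,135),(329,180)),"C":((312,32),(328,67)),"D":((158,60),(152,82)),"E":((162,305),(146,303)),"F":((322,285),(326,295)),"L":((36,201),(25,204))}
X={}
for k,(a,b) in V.items():
    X[k],r=tri([(c2,p2(*a)),(c3,p3(*b))]);print(k,X[k],r[0])
psi=np.radians(-13.5)
def dirang(v): v=v/np.linalg.norm(v);return np.degrees([np.arctan2(v[1],v[0]),np.arcsin(v[2])])
for k in("AB","DC","EF"): d=X[k[1]]-X[k[0]];print(k,np.linalg.norm(d),dirang(d))
for k in("AD","BC","AE","BF"): d=X[k[1]]-X[k[0]];print(k,np.linalg.norm(d),dirang(d))
# single-view tilt with known yaw: back direction (cosψ cosτ, sinψ cosτ, sinτ)
for yaw in (-15,-13.5,-12):
  ps=np.radians(yaw);o=[]
  for c,p,j in((c2,p2,0),(c3,p3,1)):
    for k in("AB","DC","EF"):
        n=np.cross(ray(c,p(*V[k[0]][j]))[1],ray(c,p(*V[k[1]][j]))[1]); o.append(np.arctan2(-(n[0]*np.cos(ps)+n[1]*np.sin(ps)),n[2]))
  print(yaw,"tilts",np.array([(q+np.pi/2)%np.pi-np.pi/2 for q in o]))
# yaw from level edge AD
for c,p,j in((c2,p2,0),(c3,p3,1)):
    n=np.cross(ray(c,p(*V["A"][j]))[1],ray(c,p(*V["D"][j]))[1]);print("yaw AD",np.degrees(np.arctan(-n[0]/n[1]))-90)
print("cube centre from A,B,C,D + E,F: ",(X["D"]+X["F"])/2,(X["C"]+X["E"])/2)
for h in(.2,.21,.22): print(h,[proj(c,(.728,.217,h)) for c in(c2,c3)])
E
python3 m.py
```

```text
A [0.6813 0.2104 0.2363] 0.0004936703599214717
B [0.7206 0.1936 0.2597] 0.0009837640717978513
C [0.7316 0.24   0.2588] 3.7331717674935314e-05
D [0.6931 0.2569 0.2364] 0.00018447325406305986
E [0.6992 0.206  0.195 ] 0.00039088534399708147
F [0.7396 0.1913 0.2192] 0.0003948901615956507
L [0.6615 0.234  0.2049] 2.2379742810733062e-05
AB 0.048694033025416174 [-23.1909  28.6342]
DC 0.04759847397045808 [-23.7299  28.0584]
EF 0.0494016631393302 [-19.991   29.3694]
AD 0.047933729627088355 [75.7009  0.0247]
BC 0.04767263037302651 [76.6489 -1.1122]
AE 0.04529887104864819 [-13.969 -66.001]
BF 0.04480879439233226 [ -6.9891 -64.6358]
-15 tilts [0.442  0.4219 0.4591 0.3874 0.4029 0.4412]
-13.5 tilts [0.4282 0.4097 0.4418 0.3671 0.3854 0.4181]
-12 tilts [0.4139 0.3972 0.4239 0.3462 0.3673 0.3942]
yaw AD -14.382153594734362
yaw AD -14.396522448048557
cube centre from A,B,C,D + E,F:  [0.7164 0.2241 0.2278] [0.7154 0.223  0.2269]
0.2 [array([354.5756, 142.3998]), array([477.6609, 177.7843])]
0.21 [array([355.8369, 135.2742]), array([481.355, 172.044])]
0.22 [array([357.1569, 127.8169]), array([485.2048, 166.0617])]
```

```bash
cat >> m.py <<'E'
print("-----")
ct,cs=cam("top"),cam("scene")
for k in X: print(k,"top",proj(ct,X[k]),"scene",proj(cs,X[k]))
print("col base",plane(ct,(212.5,146.5),.016),plane(c2,(357.4,240.1),.016),plane(c3,(447.5,260),.016))
T={"A":(188.8,146.5),"B":(195.2,116.8),"C":(166,112),"D":(158.8,142)}
for k in T: x,r=tri([(c2,p2(*V[k][0])),(c3,p3(*V[k][1])),(ct,T[k])]);X[k]=x;print(k,x,np.array(r))
print("L pred",[proj(c,(.680,.229,.2049)) for c in (c2,c3,ct)],p2(36,201),p3(25,204))
for k in("AB","DC","AD","BC"): d=X[k[1]]-X[k[0]];print(k,np.linalg.norm(d),dirang(d))
t=cv2.imread("pics/top0.png")
E
python3 m.py | sed -n '/-----/,$p'
```

```text
-----
A top [181.9166 144.9862] scene [510.6228 217.5999]
B top [189.0895 117.8483] scene [515.1009 217.9688]
C top [161.7291 111.5862] scene [551.1294 218.871 ]
D top [154.9589 138.1435] scene [545.1227 218.1486]
E top [191.1577 142.7768] scene [508.8184 249.3335]
F top [196.8559 116.1356] scene [515.1232 251.2636]
L top [173.0313 161.4492] scene [515.9636 227.9919]
col base [0.7511 0.2075 0.016 ] [0.7582 0.2068 0.016 ] [0.758  0.2061 0.016 ]
A [0.6781 0.1987 0.2445] [0.0038 0.0025 0.0029]
B [0.718  0.1833 0.267 ] [0.0019 0.0037 0.0024]
C [0.7291 0.2324 0.2633] [0.0015 0.0019 0.001 ]
D [0.6897 0.2503 0.2399] [0.0035 0.0012 0.0044]
L pred [array([312.9366, 128.431 ]), array([439.4425, 164.9679]), array([176.2806, 151.3284])] (297.0, 124.25) (424.25, 161.0)
AB 0.04831059092637963 [-21.0621  27.7489]
DC 0.04924745363686057 [-24.4011  28.4549]
AD 0.05307179015747344 [77.3    -4.9909]
BC 0.05043924499831252 [77.1883 -4.1448]
```

send_rows(deltas=[{"offset": [4, 0, -1], "angular": [4, 0, 0], "fingers": 1}, {"offset": [8, 0, -3], "angular": [8, 0, 0], "fingers": 1}, {"offset": [12, 0, -6], "angular": [13, 0, 0], "fingers": 1}, {"offset": [15, 0.5, -9], "angular": [18, 0, 0], "fingers": 1}, {"offset": [15, 0.5, -11], "angular": [22, 0, 0], "fingers": 1}, {"offset": [15, 0.5, -11], "angular": [22, 0, 0], "fingers": 1}, {"offset": [15, 0.5, -11], "angular": [22, 0, 0], "fingers": 1}, {"offset": [15, 0.5, -11], "angular": [22, 0, 0], "fingers": 1}, {"offset": [15, 0.5, -11], "angular": [22, 0, 0], "fingers": 1}])

```text
clock: 5.83
tcp_pos: [0.689, -0.0022, 0.2138]
eef_rot: [0.55, 0.595, 0.431, -0.397]
force: [-0.3, 0.5, 0.6]
grip_width: 0.149
gripper_force: 30.0
```

```bash
python3 - <<'E'
from h import *
import pickle
st=env.read_state();print(st["clock"],st["tcp_pos"],st["grip_width"],abs(st["dq"]).max())
c=cam("wrist");im=env.snapshot("wrist")[:,:,::-1];cv2.imwrite("pics/w4.png",im);pickle.dump((c,st),open("w4.pkl","wb"))
p=proj(c,(.69,.22,.22));x,y=int(p[0])-60,int(p[1])-60;print(x,y)
cv2.imwrite("pics/c4.png",cv2.resize(im[y:y+100,x:x+130],(780,600),interpolation=cv2.INTER_CUBIC))
E
```

```text
5.8333 [ 0.689  -0.0022  0.2138] 0.1488698677247406 0.025756293259695775
269 87
```

View pics/c4.png

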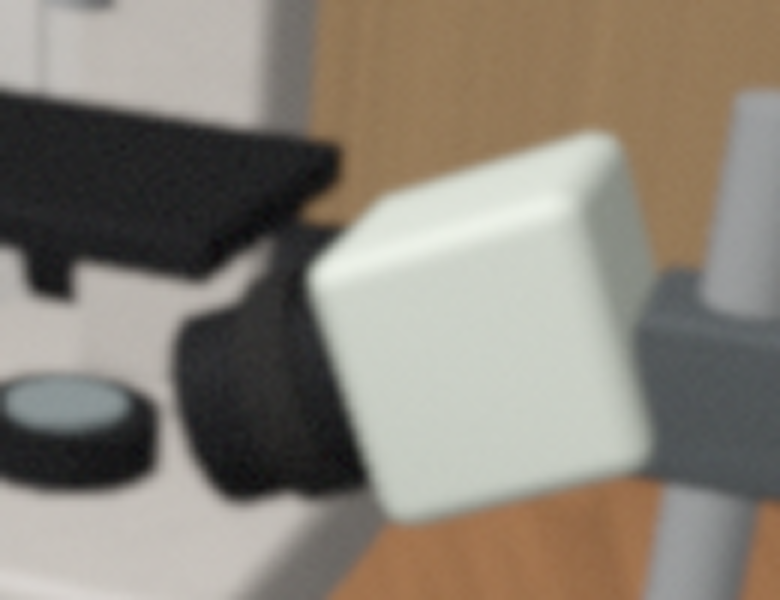

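The near face of the head is seen almost square on here. Its near top edge runs (312,272)–(575,198) in the crop, its bottom edge (392,520)–(650,462), and the barrel front's centre is at about (214,408).

```bash
cat > m4.py <<'E'
from h import *
import pickle
C=[pickle.load(open(f"w{i}.pkl","rb"))[0] for i in(2,3,4)]
P=[lambda x,y:(288+x/4,74+y/4),lambda x,y:(418+x/4,110+y/4),lambda x,y:(269+x/6,87+y/6)]
V={"A":((105,163),(138,188),(312,272)),"B":((272,135),(329,180),(575,198)),"C":((312,32),(328,67),(612,138)),"D":((158,60),(152,82),(390,198)),"E":((162,305),(146,303),(392,520)),"F":((322,285),(326,295),(650,462)),"L":((36,201),(25,204),(214,408))}
X={}
for k,v in V.items():
    X[k],r=tri([(C[i],P[i](*v[i])) for i in range(3)]);print(k,X[k],np.array(r))
for k in("AB","DC","EF","AD","BC","AE","BF"): d=X[k[1]]-X[k[0]];d/=np.linalg.norm(d);print(k,np.linalg.norm(X[k[1]]-X[k[0]]),np.degrees(np.arctan2(d[1],d[0])),np.arcsin(d[2]))
N=lambda k,i:np.cross(ray(C[i],P[i](*V[k[0]][i]))[1],ray(C[i],P[i](*V[k[1]][i]))[1])
# joint least squares for the head's back axis/up axis directions from edge planes (n.d=0)
from scipy.optimize import least_squares
def f(q,full=False):
    ps,t=q;b=np.array([np.cos(t)*np.cos(ps),np.cos(t)*np.sin(ps),np.sin(t)]);y=np.array([-np.sin(ps),np.cos(ps),0]);u=np.cross(b,y)
    o=[]
    for i in range(3):
        for d,ks in((b,("AB","DC","EF")),(y,("AD","BC")),(u,("AE","BF"))):
            for k in ks:
                n=N(k,i);o.append(n@d/np.linalg.norm(n))
    return np.array(o)
r=least_squares(f,[-.24,.4],loss="soft_l1",f_scale=.02);print("psi deg, tilt",np.degrees(r.x[0]),r.x[1]);print(r.fun.reshape(3,7))
ps,t=r.x;b=np.array([np.cos(t)*np.cos(ps),np.cos(t)*np.sin(ps),np.sin(t)])
cc=np.mean([(X["D"]+X["F"])/2,(X["C"]+X["E"])/2],0)
print("cube ctr",cc,"pivot via L",X["L"]+.054*b,"focus via ctr",cc-.154*b,"via L",X["L"]-.1*b)
E
python3 m4.py
```

```text
A [0.6805 0.2081 0.2386] [0.001  0.0008 0.0007]
B [0.7211 0.1945 0.2588] [0.0011 0.0009 0.0003]
C [0.7321 0.2414 0.2576] [0.0004 0.0004 0.0004]
D [0.6929 0.2543 0.2388] [0.0005 0.0012 0.0012]
E [0.6985 0.2046 0.1964] [0.0008 0.0004 0.0006]
F [0.7406 0.1935 0.2167] [0.001  0.0006 0.0007]
L [0.6622 0.236  0.203 ] [0.001  0.0001 0.0008]
AB 0.04730411675817842 -18.43764429412333 0.4427852010692498
DC 0.045335025150528244 -18.236887212465227 0.42815445320489115
EF 0.048112211824078134 -14.801171160527726 0.4361106657599499
AD 0.04784613030484238 75.02282316365842 0.004148597604328439
BC 0.048119658018058634 76.7956877494622 -0.02590822733470988
AE 0.04596038510363824 -10.92494246394532 -1.1615622969595367
BF 0.046447833856983284 -3.1832177800484756 -1.1351570155099537
psi deg, tilt -14.160836213017626 0.4203451632951296
[[ 0.0121 -0.0046  0.0235 -0.0036  0.0088  0.0021 -0.0308]
 [-0.0339 -0.022   0.0057 -0.004   0.012  -0.     -0.0247]
 [-0.0082 -0.0269 -0.0076 -0.0183  0.0085  0.0087 -0.0166]]
cube ctr [0.716  0.2234 0.2274] pivot via L [0.71  0.224 0.225] focus via ctr [0.5797 0.2578 0.1645] via L [0.5737 0.2584 0.1622]
```

```bash
cat > g.py <<'E'
from h import *
from scipy.spatial.transform import Rotation as Ro
ps,t=np.radians(-14.1),.42
b=np.array([np.cos(t)*np.cos(ps),np.cos(t)*np.sin(ps),np.sin(t)]);y=np.array([-np.sin(ps),np.cos(ps),0]);u=np.cross(b,y)
F=np.array([.576,.258,.1635])
Rt=np.column_stack([np.cross(b,-u),b,-u]);TCP=F+.0399*u
st=env.read_state()
rv=(Ro.from_matrix(Rt)*Ro.from_quat(st["eef_rot"]).inv()).as_rotvec(degrees=True)
print("TCP",TCP,"off cm",100*(TCP-st["tcp_pos"]),"rv",rv,np.linalg.norm(rv),st["clock"],st["grip_width"])
E
python3 g.py
```

```text
TCP [0.5602 0.262  0.1999] off cm [-12.8724  26.4252  -1.4205] rv [-72.0058  -9.2586 -31.0412] 78.95644674119318 5.8833 0.14749390438645657
```

send_rows(deltas=[{"offset": [-2, -1, 2], "angular": [-5, -0.6, -2.2], "fingers": 1}, {"offset": [-4, -1, 4], "angular": [-10, -1.3, -4.3], "fingers": 1}, {"offset": [-7, -1, 6], "angular": [-16, -2.1, -6.9], "fingers": 1}, {"offset": [-10, -1, 8], "angular": [-22, -2.8, -9.5], "fingers": 1}, {"offset": [-13, 0, 10], "angular": [-28, -3.6, -12.1], "fingers": 1}, {"offset": [-15, 0, 12], "angular": [-34, -4.4, -14.7], "fingers": 1}, {"offset": [-17, 1, 14], "angular": [-40, -5.1, -17.2], "fingers": 1}, {"offset": [-19, 2, 15], "angular": [-46, -5.9, -19.8], "fingers": 1}, {"offset": [-19, 2, 15], "angular": [-52, -6.7, -22.4], "fingers": 1}, {"offset": [-19, 2, 15], "angular": [-58, -7.5, -25], "fingers": 1}, {"offset": [-19, 2, 15], "angular": [-64, -8.2, -27.6], "fingers": 1}, {"offset": [-19, 2, 15], "angular": [-69, -8.9, -29.7], "fingers": 1}, {"offset": [-19, 2, 15], "angular": [-72, -9.3, -31], "fingers": 1}, {"offset": [-19, 2, 15], "angular": [-72, -9.3, -31], "fingers": 1}, {"offset": [-19, 2, 15], "angular": [-72, -9.3, -31], "fingers": 1}])

```text
clock: 7.13
tcp_pos: [0.4973, 0.0195, 0.3622]
eef_rot: [0.771, 0.601, 0.133, 0.163]
force: [-0.4, 0.4, -0.1]
grip_width: 0.149
gripper_force: 30.0
```

```bash
python3 g.py; python3 -c "
from h import *
print(env.read_state()['tcp_pos'],env.read_state()['qpos'])"
```

```text
TCP [0.5602 0.262  0.1999] off cm [  6.2884  24.2449 -16.2242] rv [-0.4602  0.2719 -0.055 ] 0.5373506421045899 7.1333 0.1486933713574064
[0.4973 0.0195 0.3622] [ 0.143  -0.2014  1.9831 -0.18    0.9701  0.4627]
```

send_rows(deltas=[{"offset": [0, 3, 0], "angular": [0, 0, 0], "fingers": 1}, {"offset": [0, 6, 0], "angular": [0, 0, 0], "fingers": 1}, {"offset": [0, 9.5, 0], "angular": [0, 0, 0], "fingers": 1}, {"offset": [0, 13, 0], "angular": [0, 0, 0], "fingers": 1}, {"offset": [0, 16.5, 0], "angular": [0, 0, 0], "fingers": 1}, {"offset": [0, 20, -2], "angular": [0, 0, 0], "fingers": 1}, {"offset": [1, 22.5, -4], "angular": [0, 0, 0], "fingers": 1}, {"offset": [2, 24.2, -6.5], "angular": [0, 0, 0], "fingers": 1}, {"offset": [3, 24.2, -9], "angular": [0, 0, 0], "fingers": 1}, {"offset": [4.3, 24.2, -11.5], "angular": [0, 0, 0], "fingers": 1}, {"offset": [5.4, 24.2, -14], "angular": [0, 0, 0], "fingers": 1}, {"offset": [6.3, 24.2, -16], "angular": [-0.5, 0.3, 0], "fingers": 1}, {"offset": [6.3, 24.2, -16.2], "angular": [-0.5, 0.3, 0], "fingers": 1}, {"offset": [6.3, 24.2, -16.2], "angular": [-0.5, 0.3, 0], "fingers": 1}, {"offset": [6.3, 24.2, -16.2], "angular": [-0.5, 0.3, 0], "fingers": 1}, {"offset": [6.3, 24.2, -16.2], "angular": [-0.5, 0.3, 0], "fingers": 1}])

```text
clock: 8.47
tcp_pos: [0.5617, 0.26, 0.1997]
eef_rot: [0.773, 0.6, 0.126, 0.164]
force: [0.2, 0.8, 0.0]
grip_width: 0.151
gripper_force: 30.0
```

```bash
python3 g.py; python3 - <<'E'
from h import *
exec(open("g.py").read().split("st=env")[0])
ims={}
for n in("scene","top","wrist"):
    c=cam(n);im=np.ascontiguousarray(env.snapshot(n)[:,:,::-1]);cv2.imwrite(f"pics/f_{n}.png",im);ims[n]=im
    print(n,"focus",proj(c,F),"holder bottom/top",proj(c,F-.04*u),proj(c,F+.066*u),"lens",proj(c,F+.1*b))
def cr(i,x,y,w,h): return cv2.resize(i[y:y+h,x:x+w],(400,300),interpolation=cv2.INTER_CUBIC)
cv2.imwrite("pics/fin.png",np.vstack([np.hstack([cr(ims["scene"],400,170,200,150),cr(ims["top"],110,100,160,120)]),np.hstack([cr(ims["wrist"],0,0,640,480),cr(ims["wrist"],260,160,160,120)])]))
E
```

```text
TCP [0.5602 0.262  0.1999] off cm [-0.1496  0.2005  0.0255] rv [ 0.039  -0.1747  0.2224] 0.2854758662934233 8.4667 0.15110243009300509
scene focus [501.2104 222.1291] holder bottom/top [499.8694 246.4088] [503.459  181.4185] lens [517.9886 229.2524]
top focus [164.5444 213.2824] holder bottom/top [172.9793 208.5906] [148.9072 221.9802] lens [172.1913 159.8668]
wrist focus [320.9296 266.3234] holder bottom/top [321.2744 247.5639] [320.006  316.5709] lens [469.7822 266.0312]
```

View pics/fin.png

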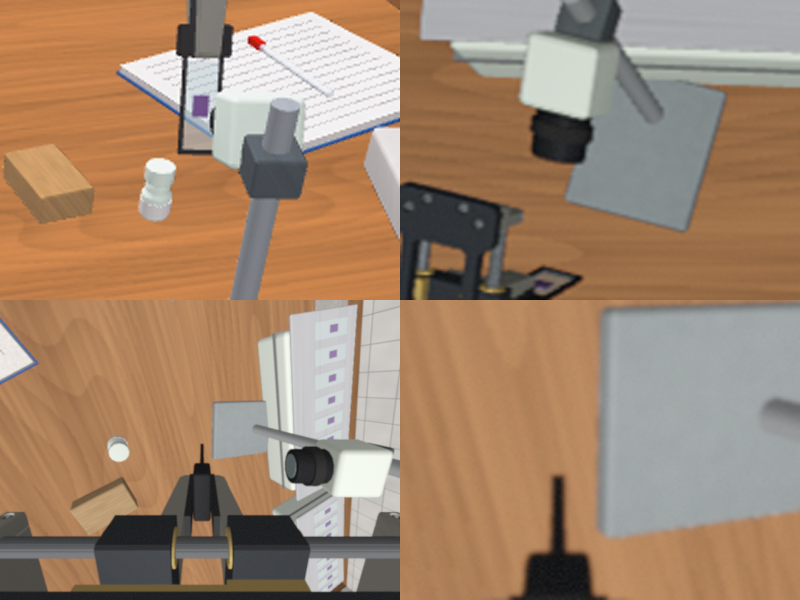

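The final view shows the slide hanging in front of the lens. The specimen is at scene (500,222), against a predicted (501,222), and the lens disc in the wrist view is at about (470,266), exactly as predicted. The vial and box stand untouched. I correct the small residual and check the specimen mark.

send_rows(deltas=[{"offset": [-0.1, 0.2, 0], "angular": [0, -0.2, 0.2], "fingers": 1}, {"offset": [-0.1, 0.2, 0], "angular": [0, -0.2, 0.2], "fingers": 1}, {"offset": [-0.1, 0.2, 0], "angular": [0, -0.2, 0.2], "fingers": 1}, {"offset": [-0.1, 0.2, 0], "angular": [0, -0.2, 0.2], "fingers": 1}, {"offset": [-0.1, 0.2, 0], "angular": [0, -0.2, 0.2], "fingers": 1}, {"offset": [-0.1, 0.2, 0], "angular": [0, -0.2, 0.2], "fingers": 1}])

```text
clock: 9.12
tcp_pos: [0.5601, 0.2621, 0.1975]
eef_rot: [0.771, 0.602, 0.127, 0.165]
force: [0.1, 0.6, 0.3]
grip_width: 0.151
gripper_force: 30.0
```

```bash
python3 g.py; python3 - <<'E'
from h import *
exec(open("g.py").read().split("st=env")[0])
o=[]
for n,(x,y) in(("scene",(501,222)),("top",(165,213))):
    c=cam(n);im=np.ascontiguousarray(env.snapshot(n)[:,:,::-1]).astype(int)
    w=np.zeros(im.shape[:2],np.uint8);s=im[y-18:y+18,x-18:x+18]
    w[y-18:y+18,x-18:x+18]=((s[:,:,0]-s[:,:,1]>25)&(s[:,:,2]-s[:,:,1]>10))
    k,l,q,ce=cv2.connectedComponentsWithStats(w);i=1+q[1:,4].argmax();print(n,q[i],ce[i],"focus at",proj(c,F));o.append((c,ce[i]))
x,r=tri(o);d=x-F;print(x,r,"err along b,y,u mm",1000*np.array([d@b,d@y,d@u]));print(env.read_state()["gripper_force"],abs(env.read_state()["dq"]).max())
E
```

```text
TCP [0.5602 0.262  0.1999] off cm [ 0.0089 -0.0172  0.2407] rv [ 0.1584 -0.0904 -0.03  ] 0.18482391066266615 9.1167 0.15100507932867965
scene [497 218   8  11  87] [500.5402 223.0575] focus at [501.2104 222.1291]
top [164 214   4   3   8] [165.75  214.625] focus at [164.5444 213.2824]Traceback (most recent call last):
  File "<stdin>", line 9, in <module>
ValueError: matmul: Input operand 1 does not have enough dimensions (has 0, gufunc core with signature (n?,k),(k,m?)->(n?,m?) requires 1)
```

send_rows(deltas=[{"offset": [0, 0, 0.2], "angular": [0, 0, 0], "fingers": 1}, {"offset": [0, 0, 0.2], "angular": [0, 0, 0], "fingers": 1}, {"offset": [0, 0, 0.2], "angular": [0, 0, 0], "fingers": 1}, {"offset": [0, 0, 0.2], "angular": [0, 0, 0], "fingers": 1}, {"offset": [0, 0, 0.2], "angular": [0, 0, 0], "fingers": 1}, {"offset": [0, 0, 0.2], "angular": [0, 0, 0], "fingers": 1}])

```text
clock: 9.72
tcp_pos: [0.5602, 0.262, 0.1995]
eef_rot: [0.771, 0.602, 0.127, 0.165]
force: [0.4, 0.4, -1.2]
grip_width: 0.151
gripper_force: 30.0
```

```bash
python3 g.py; python3 -c "
from h import *
s=env.read_state();print(s['gripper_force'],abs(s['dq']).max())
print(env.finish_job())"
```

```text
TCP [0.5602 0.262  0.1999] off cm [ 0.0063 -0.0065  0.0394] rv [ 0.1581 -0.088  -0.0211] 0.18215770311211157 9.7167 0.15110717352647943
29.999766647815704 0.001787022884925887
the job is handed in; nothing more can be done
None
```

The job is handed in with the bar-topped holder gripped by its top and held still, the tool within 0.5 mm and 0.2° of its target pose (slide centred and square 10 cm in front of the lens, as measured from the images); the vial and box stood untouched in the last view, and I did not re-check the jar or the two round-topped holders.

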